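# Shut the little cabinet and click its lock wheel to the mark

## Task

With a fingertip, push the little white cabinet's door fully shut. Then lock it: flick the teeth of the black star-shaped thumbwheel on its roof anticlockwise (seen from above), click by click, until the red tooth rests at the green pointer, without clicking past it. Only touch and push; leave the incense holder, torch, comb and clamp alone, and finish clear of everything.

Things in the scene. Friction and masses are not known exactly. Their poses are not given: they have to be found in the camera images.
- cabinet: white miniature cabinet fixed to the pine board (20 mm thick), 140 mm deep (x), 180 wide (y), 125 high. Origin: centre of its underside. Its -x is the front with the door, roughly towards the robot; +y its left seen from the robot. Flat roof at z = 125 mm (own frame); on it only the wheel and a 4 mm high green pointer.
- door (a joint): door angle, rad: 0 = fully shut, grows as the free edge swings out of the front; stop at 1.5. Stays where it is left (under 0.5 N at the free edge moves it). Closed, it runs from the hinge to the cabinet's -y, its outer face at x = -83 mm in the cabinet's frame.
- door_hinge (a point): top end of the door's upright hinge line, at (-77, 88, 122) mm in the cabinet's frame, in the middle of the door's thickness. Door: 12 mm thick, 176 mm wide, from 3 to 122 mm above the cabinet's underside.
- door_edge (a point): top of the door's free edge, middle of its thickness, 176 mm from the hinge line. A brass ball knob, 16 mm, stands out 20 mm from the outer face, 155 mm from the hinge line and 48 mm above the cabinet's underside.
- wheel (a joint): thumbwheel angle, rad: 0 = red tooth at the pointer; grows anticlockwise from above. Starts 2 to 4 clicks below 0. 8 clicks a turn, 0.785 rad each: a sprung ball draws it to the nearest multiple of 0.785, so a tooth pushed over half way to the next click snaps on by itself. About 4 to 6 N at a tooth turns it. Stops 0.45 click before the 4-clicks place and 1.6 clicks after 0.
- wheel_hub (a point): the wheel's vertical axis, at its top, on the middle of the cabinet's roof, 147 mm above the cabinet's underside. The wheel lies flat: hub 60 mm across and 8 radial teeth 45 degrees apart, 8 mm wide, ending 47 mm from the axis, 4 to 22 mm above the roof. At each click one tooth points to the cabinet's +x (the pointer) and one to its -x.
- red_tip (a point): top of the outer end of the red tooth, 47 mm from the wheel's axis
- pointer (a point): tip of the flat green pointer on the roof, 52 mm from the wheel's axis towards the cabinet's +x (far side)
- incense_holder: bystander: loose grey ceramic incense holder, 72 mm across, 32 mm high; origin under its centre
- torch: bystander: loose orange torch lying on the board, 110 mm long along its x, 34 mm thick; origin under its middle
- comb: bystander: loose blue plastic comb lying flat, 150 mm along its x, 32 mm wide, 6 mm thick; origin under its middle
- clamp: bystander: steel spring clamp with orange tips, fixed on the near edge of the pine board, 140 mm long (x), 24 mm wide, up to 60 mm high; origin on the table under the board's near edge

How it is judged:
By the outcome, as a careful person would: the job done as asked, in the order asked, and still so for the second after the job is handed in, with the robot touching nothing.
It also fails if it takes over 51 s, if anything falls off the work surface, if the arm or the gripper's body presses on something with over 40 N, if the wrist force passes 120 N, or if a joint passes its speed limit or range.

## Robot

A 7-joint arm with a two-finger parallel gripper is mounted at the origin on the work surface. World frame = base frame: x ahead of the robot, y to its left, z up, the work surface at z = 0. Lengths are in m, angles in rad, forces in N, time in s.
With the tool pointing down it reaches from about 0.35 to 0.9 m from the base axis. Payload 8.1 kg.
Tool frame: the origin (TCP) lies midway between the tips of the shut fingers; the grasp point (between the pads) lies 19 mm behind it; z points along the fingers, y is the line along which they close (so a half turn about z gives the same grasp; the last joint's range is limited). The gripper opens to 92 mm and grips with 3 to 60 N. Pads are 19 mm wide; open, the fingers measure 130 mm over their backs; the gripper's body (75 mm by 190 mm) begins 47 mm behind the grasp point.
Start: joints at [1.232, 0.434, 0.025, 1.573, -0.012, 1.134, -0.075], TCP at [0.146, -0.608, 0.227] pointing down, gripper open.
Joint ranges: [-2.62, 2.62], [-0.44, 2.09], [-1.27, 1.32], [0.08, 2.57], [-1.32, 4.46], [0.12, 2], [-2.74, 2.74]. Speed limits (rad/s): [2.22, 2.22, 3.01, 3.01, 3.14, 3.14, 3.14].

## Interface

Orientations are given as a rotation vector (axis times angle).
In Python, from cell import arm gives the robot as it stands.
- The arm moves only by the tool carry_out, never from a script. Its arguments are lists of equal length, an entry for each row: "claw": the finger opening in cm, from 0 to 9.18; "delta_pos": the shift along the tool's x, y, z in cm, a list of three; "angular": the turn, a rotation vector about the tool's x, y, z in rad, a list of three. In form: {"claw": [claw, ...], "delta_pos": [[dx, dy, dz], ...], "angular": [[ax, ay, az], ...]}. A call has 1 to 20 rows; each row shifts and turns the commanded pose from where the row before left it, along the tool's axes as they then stand; what a row does not reach is not made up. A row lasts 1/10 s, in which the tool goes at most 50 mm and 8.59 degrees, less where a joint would pass 70% of its speed; a pose out of reach is approached as far as the arm can. A call with a gripper value outside its range is refused whole. The fingers move at their own pace and stop on an object; "force" is the grip in N (left out, the last holds). Time passes only in rows, so rows that do not move let the fingers close. It gives the time, the measured TCP pose, the force, the opening and the grip force at its end, in the units of the state.
- arm.observe(): the state, without advancing time (a new reading comes with each control period).
- arm.get_image(name): name is "scene" or "top" or "wrist"; returns a dict with "frame" (384x512x3 uint8, red, green, blue), "mtx" (3x3 intrinsics, pixels), "dist" ([k1, k2, p1, p2, k3] as OpenCV has them; the pictures are not rectified), "T" (4x4, takes a point from camera to world coordinates). Camera axes: x right, y down, z forward; pixel columns grow to the right and rows downward; lengths in m; the calibration is good to about 2 mm. A picture is of the moment at which its call begins. There is no depth.
- arm.sign_off(): hands the job in; it is judged then, once.
Trained networks look in a picture, given as the dict that the camera call returned (one of the last four; its "shot" number tells which), for a name from the list of things; names that differ only in an ending like _2 or _b are one class to them, and where a whole thing is asked for, a point or a joint stands for the part that bears it (a point fixed in the world has none). Each returns a list of dicts, best first, with "conf" (0 to 1); they miss things now and then, are a little off and sometimes report something else, mostly with a low value. They report only what shows in the picture. A call takes as long as a camera call.
- arm.look_for(label, picture): "centre" ([column, row] as shares, 0 to 1, of the picture: columns of its width, rows of its height, amid what is visible of it).
- arm.trace(label, picture): "region" (384x512 bool, what is visible of it) and "centre" ([column, row] as shares, 0 to 1, of the picture: columns of its width, rows of its height, amid what is visible of it).
- arm.place_of(label, picture): "centre" ([column, row] as shares, 0 to 1, of the picture: columns of its width, rows of its height: a listed point, or the origin of a listed thing).
The state is a dict: "clock": time; "joints": joint angles; "dq": joint speeds; "joint_efforts": joint torques, N m; "position": TCP position; "ee_rot": TCP orientation; "force": force on the tool from outside, world axes, zero at the start; "ft_torque": the same for the moment, N m; "width": opening from 0.0 (shut) to 1.0 (fully open); "gripper_force": force on a finger pad.
Only numpy, scipy, OpenCV 4.12 (cv2) and the standard library are available. Lean on these libraries where they do the work, as an engineer would, in place of code of your own. Each camera call takes 0.05 s, during which the arm holds its last target. There are 200 camera calls.

## Working session

There is one attempt and no reset: what is moved stays moved. The work goes in short steps, Python scripts to look and compute and a tool call to move; the robot and the scene stay as the last step left them, time stands still between calls to the robot, and variables do not carry over. Pictures are saved under pics/ and viewed, at most 10 in all, crops included, and the job is handed in when it is done.

Besides the shell and the picture viewer there is one more tool, called after ">>>" as name(argument=value, ...), one argument or row to a line, values as JSON. carry_out: Moves the arm, as the interface text tells. Its arguments: {"type":"object","properties":{"claw":{"type":"array","items":{"type":"number"}},"delta_pos":{"type":"array","items":{"type":"array","items":{"type":"number"}}},"angular":{"type":"array","items":{"type":"array","items":{"type":"number"}}},"force":{"type":"number"}},"required":["claw","delta_pos","angular"]}

```bash
mkdir -p pics
cat > h.py <<'E'
import numpy as np, cv2, itertools
from cell import arm
def ray(p,c):
    px=np.array(c)*[512,384]
    u=cv2.undistortPoints(px.reshape(1,1,2).astype(float),p["mtx"],np.array(p["dist"]))[0,0]
    T=np.array(p["T"]); d=T[:3,:3]@[u[0],u[1],1]; return T[:3,3],d/np.linalg.norm(d)
def tri(rs):
    A=sum(np.eye(3)-np.outer(d,d) for o,d in rs); b=sum((np.eye(3)-np.outer(d,d))@o for o,d in rs)
    x=np.linalg.solve(A,b); return x,[np.linalg.norm((np.eye(3)-np.outer(d,d))@(x-o)) for o,d in rs]
def proj(p,X):
    T=np.linalg.inv(np.array(p["T"])); r=cv2.Rodrigues(T[:3,:3])[0]
    return cv2.projectPoints(np.atleast_2d(X).astype(float),r,T[:3,3],np.array(p["mtx"]),np.array(p["dist"]))[0][:,0]
def atz(r,z): o,d=r; return o+d*(z-o[2])/d[2]
def save(p,n): cv2.imwrite("pics/"+n,cv2.cvtColor(p["frame"],cv2.COLOR_RGB2BGR))
E
python3 - <<'E'
from h import *
np.set_printoptions(precision=3,suppress=True)
P={n:arm.get_image(n) for n in("scene","top","wrist")}
for n,p in P.items(): save(p,n+"0.png")
for l in["cabinet","door_hinge","door_edge","wheel_hub","red_tip","pointer","incense_holder","torch","comb","clamp"]:
    rs=[]
    for n,p in P.items():
        f=arm.place_of(l,p)[:1]
        if f: print(l,n,np.array(f[0]["centre"])*[512,384],f[0]["conf"])
        if f and n!="wrist" and f[0]["conf"]>.3: rs.append(ray(p,f[0]["centre"]))
    if len(rs)>1: print("   ",*tri(rs))
print(arm.observe())
E
```

```text
cabinet top [267.315 170.304] 0.8
door_hinge scene [282.419 206.4  ] 0.98
door_hinge top [226.714 180.71 ] 0.62
    [0.572 0.202 0.15 ] [np.float64(0.005329738381674638), np.float64(0.005329738381674698)]
door_edge scene [291.891 173.683] 0.98
door_edge top [254.106 247.91 ] 0.56
    [0.41  0.123 0.129] [np.float64(0.0034902785582968023), np.float64(0.003490278558296688)]
wheel_hub scene [242.125 196.301] 0.65
wheel_hub top [265.523 161.587] 0.97
    [0.624 0.099 0.165] [np.float64(0.0018763566001387634), np.float64(0.0018763566001388228)]
red_tip scene [251.802 188.39 ] 0.89
red_tip top [262.605 182.016] 0.65
    [0.576 0.102 0.165] [np.float64(0.006866118141281481), np.float64(0.006866118141281452)]
pointer scene [228.915 212.006] 0.92
pointer top [270.49  140.198] 0.64
    [0.681 0.091 0.138] [np.float64(0.0026714153103243334), np.float64(0.0026714153103244505)]
incense_holder scene [212.992 196.8  ] 0.52
incense_holder top [327.782 182.784] 0.61
    [ 0.588 -0.073  0.033] [np.float64(0.0014855914215947924), np.float64(0.0014855914215947336)]
torch scene [276.019 273.408] 0.64
tor
[... 227 characters left out ...]
4(0.005987048678782447), np.float64(0.0059870486787822995)]
clamp scene [368.486 254.016] 0.78
clamp top [143.616 228.595] 0.96
    [0.448 0.447 0.011] [np.float64(0.0028967380866519623), np.float64(0.0028967380866519172)]
{'clock': 1.65, 'joints': array([ 1.232,  0.435,  0.025,  1.573, -0.012,  1.134, -0.075]), 'dq': array([-0.001,  0.   , -0.001,  0.   , -0.001,  0.   ,  0.   ]), 'joint_efforts': array([ -0.   , -66.766,   0.984, -31.48 ,  -0.061,   0.033,   0.   ]), 'position': array([ 0.146, -0.608,  0.227]), 'ee_rot': array([-3.12 , -0.369,  0.   ]), 'force': array([-0.359,  0.079,  0.046]), 'ft_torque': array([-0.027,  0.061, -0.012]), 'gripper_force': 0.0, 'width': 0.9991828326630008}
```

```bash
cd pics; python3 -c "
import cv2,numpy as np
a=cv2.imread('scene0.png');b=cv2.imread('top0.png');cv2.imwrite('m0.png',cv2.resize(np.vstack([a,b]),None,fx=.78,fy=.78))"
```

```text
(no output)
```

View pics/m0.png

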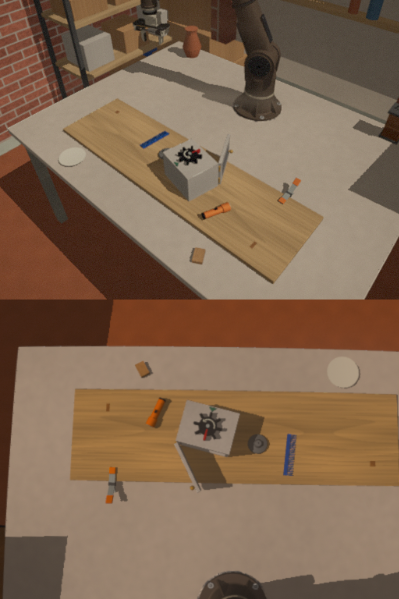

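The pair shows the cabinet near the board's middle with its door about 50° open (free edge near top-view pixel 254,248). The red tooth is at top-view (263,182), on the robot side of the hub, which makes it about 4 clicks short. I'll shut the fingers, move closer and measure again.

>>> carry_out(
  claw=[0,0,0,0,0,0,0,0,0,0,0,0,0,0,0,0,0,0,0,0],
  force=10,
  delta_pos=[
    [2.84,-3.14,-0.7],
    [2.84,-3.14,-0.7],
    [2.84,-3.14,-0.7],
    [2.84,-3.14,-0.7],
    [2.84,-3.14,-0.7],
    [2.84,-3.14,-0.7],
    [2.84,-3.14,-0.7],
    [2.84,-3.14,-0.7],
    [2.84,-3.14,-0.7],
    [2.84,-3.14,-0.7],
    [2.84,-3.14,-0.7],
    [2.84,-3.14,-0.7],
    [2.84,-3.14,-0.7],
    [2.84,-3.14,-0.7],
    [2.84,-3.14,-0.7],
    [0,0,0],
    [0,0,0],
    [0,0,0],
    [0,0,0],
    [0,0,0],
  ],
  angular=[
    [0,0,0],
    [0,0,0],
    [0,0,0],
    [0,0,0],
    [0,0,0],
    [0,0,0],
    [0,0,0],
    [0,0,0],
    [0,0,0],
    [0,0,0],
    [0,0,0],
    [0,0,0],
    [0,0,0],
    [0,0,0],
    [0,0,0],
    [0,0,0.11],
    [0,0,0.11],
    [0,0,0.11],
    [0,0,0.11],
    [0,0,0],
  ],
)

```text
clock: 3.65
position: [0.4502, -0.0502, 0.3318]
ee_rot: [3.125, -0.323, 0.0]
force: [0.7, -0.9, -0.1]
width: 0.007
gripper_force: 0.0
```

```bash
cat > fit.py <<'E'
from h import *
from scipy.optimize import least_squares
np.set_printoptions(precision=4,suppress=True)
def R2(a): return np.array([[np.cos(a),-np.sin(a)],[np.sin(a),np.cos(a)]])
def pts(q):
    x,y,psi,z,door,wh=q
    loc={"cabinet":(0,0,0),"door_hinge":(-.077,.088,.122),"wheel_hub":(0,0,.147),"pointer":(.052,0,.127),
     "door_edge":(-.077-.176*np.sin(door),.088-.176*np.cos(door),.122),"red_tip":(.047*np.cos(wh),.047*np.sin(wh),.147)}
    return {k:np.r_[R2(psi)@v[:2]+[x,y],v[2]+z] for k,v in loc.items()}
def measure(P,q0=(.624,.099,-.21,.02,.9,-3.14)):
    obs=[]
    for n,p in P.items():
        for l in pts(q0):
            if l=="cabinet":continue
            f=arm.place_of(l,p)[:1]
            if f and f[0]["conf"]>.4: obs.append((n,l,ray(p,f[0]["centre"])))
    def res(q):
        X=pts(q); r=[(np.eye(3)-np.outer(d,d))@(X[l]-o)/.003 for n,l,(o,d) in obs]
        return np.r_[np.concatenate(r),(q[3]-.02)/.002]
    s=least_squares(res,q0,loss="soft_l1")
    r=res(s.x)[:-1].reshape(-1,3)*3
    for (n,l,_),e in zip(obs,r): print(n,l,"mm off",np.round(np.linalg.norm(e),1))
    print("x y psi z door wheel",s.x,"clicks",s.x[5]/.7854)
    return s.x
def snap(tag,names=("scene","top","wrist")):
    P={n:arm.get_image(n) for n in names}
    for n,p in P.items(): save(p,n+tag+".png")
    return P
E
python3 - <<'E'
from fit import *
P=snap("1"); q=measure(P); np.save("q.npy",q)
o=arm.observe(); print({k:o[k] for k in("clock","position","ee_rot","force","width","joints")})
E
```

```text
scene door_hinge mm off 5.5
scene wheel_hub mm off 7.5
scene pointer mm off 19.8
scene door_edge mm off 8.9
top door_hinge mm off 4.3
top wheel_hub mm off 12.2
top pointer mm off 1.2
top door_edge mm off 6.3
top red_tip mm off 14.3
wrist wheel_hub mm off 5.7
wrist door_edge mm off 5.1
wrist red_tip mm off 1.6
x y psi z door wheel [ 0.6242  0.0979 -0.2246  0.0189  0.8762 -3.211 ] clicks -4.0884214983703915
{'clock': 4.55, 'position': array([ 0.4502, -0.0503,  0.3318]), 'ee_rot': array([ 3.1252, -0.3202,  0.0001]), 'force': array([-0.2187, -0.2675,  0.322 ]), 'width': 0.005818669910041772, 'joints': array([ 0.3874,  0.1057, -0.4314,  1.7684,  0.0461,  1.2773, -1.8303])}
```

View pics/wrist1.png

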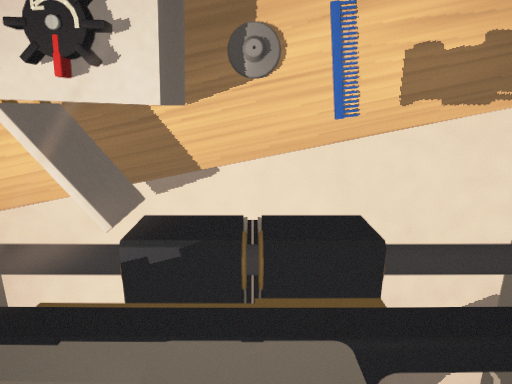

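The wrist view shows the wheel hub at about (52,22), with the red tooth pointing toward the robot and ending at about (63,76). The roof's front-right corner is at (160,104) and the door's free edge at about (108,230). I'll check the pose against these pixels.

Run:
```python
from fit import *
p=arm.get_image("wrist"); q=np.load("q.npy")
for n,px,z in[("hub",(52,22),.167),("tip",(63,76),.165),("roofcorner",(160,104),.145),("front edge",(60,102),.145),("door edge",(108,228),.142)]:
    w=atz(ray(p,np.array(px)/[512,384]),z); print(n,w,"local",R2(q[2]).T@(w[:2]-q[:2]))
e=pts(q)
for k in e: print(k,e[k],proj(p,e[k]))
P={"w":p}
for n in("top","scene"):
    t=arm.get_image(n)
    print(n,{k:np.round(proj(t,e[k])[0]).tolist() for k in e})
    if n=="top":
        c=t["frame"][110:270,190:350]; cv2.imwrite("pics/c1.png",cv2.cvtColor(cv2.resize(c,None,fx=3.7,fy=3.7,interpolation=cv2.INTER_CUBIC),cv2.COLOR_RGB2BGR))
```

```text
hub [0.6244 0.1005 0.167 ] local [-0.0004  0.0027]
tip [0.578  0.1075 0.165 ] local [-0.0472 -0.0008]
roofcorner [0.535  0.0292 0.145 ] local [-0.0717 -0.0868]
front edge [0.5583 0.1297 0.145 ] local [-0.0713  0.0164]
door edge [0.4152 0.1255 0.142 ] local [-0.2099 -0.0196]
cabinet [0.6242 0.0979 0.0189] [[118.8148  48.5194]]
door_hinge [0.5687 0.2008 0.1409] [[ -4.7616 106.6164]]
wheel_hub [0.6242 0.0979 0.1659] [[55.5121 21.8096]]
pointer [0.6749 0.0863 0.1459] [[ 61.3111 -33.103 ]]
door_edge [0.4118 0.1211 0.1409] [[112.9588 229.6553]]
red_tip [0.5792 0.1115 0.1659] [[58.1068 75.4748]]
top {'cabinet': [267.0, 169.0], 'door_hinge': [226.0, 184.0], 'wheel_hub': [267.0, 161.0], 'pointer': [272.0, 143.0], 'door_edge': [256.0, 246.0], 'red_tip': [261.0, 179.0]}
scene {'cabinet': [244.0, 230.0], 'door_hinge': [281.0, 208.0], 'wheel_hub': [242.0, 196.0], 'pointer': [228.0, 208.0], 'door_edge': [292.0, 171.0], 'red_tip': [256.0, 190.0]}
```

View pics/c1.png

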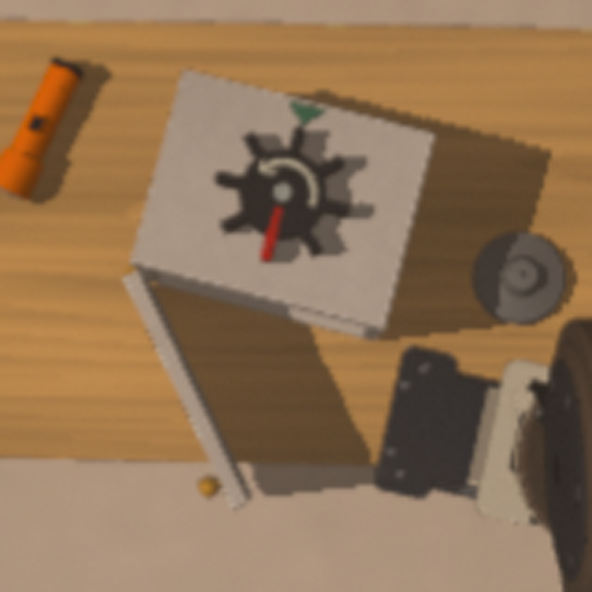

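>>> carry_out(
  claw=[0,0,0,0,0,0,0,0,0,0,0,0],
  delta_pos=[
    [-1.41,-4.34,0],
    [-1.41,-4.34,0],
    [-1.41,-4.34,0],
    [-1.41,-4.34,0],
    [-1.41,-4.34,0],
    [0,0,4.4],
    [0,0,4.4],
    [0,0,4.4],
    [0,0,4.4],
    [0,0,4.4],
    [0,0,0],
    [0,0,0],
  ],
  angular=[
    [0,0,0.018],
    [0,0,0],
    [0,0,0],
    [0,0,0],
    [0,0,0],
    [0,0,0],
    [0,0,0],
    [0,0,0],
    [0,0,0],
    [0,0,0],
    [0,0,0],
    [0,0,0],
  ],
)

```text
clock: 5.9
position: [0.4284, 0.1771, 0.1123]
ee_rot: [3.122, -0.348, -0.002]
force: [0.8, 0.5, 0.7]
width: 0.004
gripper_force: 0.0
```

Run:
```python
from fit import *
q=np.array([.6235,.1005,-.222,.02,.86,-3.14]); np.save("q.npy",q)
o=arm.observe(); t=o["position"]; print(o["clock"],t,o["ee_rot"],"local",R2(q[2]).T@(t[:2]-q[:2])*1e3)
rho=.135; prev=R2(q[2]).T@(t[:2]-q[:2])
for th in np.r_[.86,.7,.55,.4,.25,.1,0]:
    s,c=np.sin(th),np.cos(th)
    C=np.array([-.077,.088])+rho*np.array([-s,-c])+(.006+.0095*c+.019*s)*np.array([-c,s])
    d=(C-prev)*100; print(th,C*1e3,"tool cm",d*[1,-1]); prev=C
p=arm.get_image("scene"); save(p,"s2.png")
```

```text
5.9 [0.4284 0.1771 0.1123] [ 3.122  -0.3475 -0.0019] local [-207.2345   31.791 ]
0.86 [-196.6617   20.0774] tool cm [1.0573 1.1714]
0.7 [-183.4776    1.1778] tool cm [1.3184 1.89  ]
0.55 [-168.049   -14.5306] tool cm [1.5429 1.5708]
0.4 [-149.9721  -27.718 ] tool cm [1.8077 1.3187]
0.25 [-129.6861  -37.8785] tool cm [2.0286 1.0161]
0.1 [-107.7402  -44.5935] tool cm [2.1946 0.6715]
0.0 [-92.5 -47. ] tool cm [1.524  0.2406]
```

>>> carry_out(
  claw=[0,0,0,0,0,0,0,0,0,0,0,0,0,0,0],
  delta_pos=[
    [0.53,0.59,0],
    [0.53,0.59,0],
    [0.66,0.95,0],
    [0.66,0.95,0],
    [0.77,0.79,0],
    [0.77,0.79,0],
    [0.9,0.66,0],
    [0.9,0.66,0],
    [1.01,0.51,0],
    [1.01,0.51,0],
    [1.1,0.34,0],
    [1.1,0.34,0],
    [0.65,0.12,0],
    [0.65,0.12,0],
    [0,0,0],
  ],
  angular=[
    [0,0,0],
    [0,0,0],
    [0,0,0],
    [0,0,0],
    [0,0,0],
    [0,0,0],
    [0,0,0],
    [0,0,0],
    [0,0,0],
    [0,0,0],
    [0,0,0],
    [0,0,0],
    [0,0,0],
    [0,0,0],
    [0,0,0],
  ],
)

```text
clock: 7.45
position: [0.5203, 0.0751, 0.1114]
ee_rot: [-3.122, 0.348, 0.003]
force: [-1.3, 1.0, -1.4]
width: 0.006
gripper_force: 0.8
```

>>> carry_out(
  claw=[0,0,0,0],
  delta_pos=[
    [0.15,0,0],
    [0.15,0,0],
    [0,0,0],
    [0,0,0],
  ],
  angular=[
    [0,0,0],
    [0,0,0],
    [0,0,0],
    [0,0,0],
  ],
)

```text
clock: 7.85
position: [0.5205, 0.0749, 0.1113]
ee_rot: [3.121, -0.346, -0.008]
force: [-10.5, 1.9, 5.8]
width: 0.007
gripper_force: 5.8
```

>>> carry_out(
  claw=[0,0,0,0,0,0,0,0,0],
  delta_pos=[
    [-1.5,0,0],
    [-1.5,0,0],
    [0,0,-4.5],
    [0,0,-4.5],
    [0,0,-4.5],
    [0,0,-4.5],
    [1.7,-1.4,0],
    [1.7,-1.4,0],
    [0,0,0],
  ],
  angular=[
    [0,0,0],
    [0,0,0],
    [0,0,0],
    [0,0,0],
    [0,0,0],
    [0,0,0],
    [0,0,0],
    [0,0,0],
    [0,0,0],
  ],
)

```text
clock: 8.75
position: [0.5355, 0.1017, 0.292]
ee_rot: [-3.121, 0.347, -0.003]
force: [-0.0, 0.2, 0.1]
width: 0.009
gripper_force: 0.0
```

Run:
```python
from fit import *
q=np.load("q.npy"); q[4]=0
P=snap("3"); q2=measure(P,q)
p=P["wrist"]; e=pts(q)
for l in("wheel_hub","red_tip","pointer"):
    for f in arm.place_of(l,p)[:1]:
        w=atz(ray(p,f["centre"]),{"pointer":.147}.get(l,.167)); print(l,f["conf"],np.array(f["centre"])*[512,384],w,"local",R2(q[2]).T@(w[:2]-q[:2])*1e3)
print(arm.observe()["position"],arm.observe()["clock"])
a=p["frame"]; b=cv2.resize(P["top"]["frame"][120:250,200:330],(384,384),interpolation=cv2.INTER_CUBIC)
m=np.hstack([a,b]); m=cv2.resize(m,None,fx=.88,fy=.88); cv2.imwrite("pics/m3.png",m[...,::-1])
```

```text
scene door_hinge mm off 2.6
scene wheel_hub mm off 4.8
scene pointer mm off 14.5
scene door_edge mm off 7.2
scene red_tip mm off 4.9
wrist door_hinge mm off 1.7
wrist wheel_hub mm off 1.3
wrist pointer mm off 0.6
wrist door_edge mm off 2.0
wrist red_tip mm off 0.1
x y psi z door wheel [ 0.6238  0.0993 -0.2152  0.0207  0.0021 -3.2213] clicks -4.1014435151725435
wheel_hub 0.76 [229.888   77.9904] [0.6227 0.0998 0.167 ] local [-0.6507 -0.8713]
red_tip 0.63 [227.1232 133.7088] [0.5789 0.1129 0.167 ] local [-46.2712   2.2957]
pointer 0.83 [229.5808  13.2864] [0.6753 0.0886 0.147 ] local [53.1521 -0.1939]
[0.5337 0.1006 0.2917] 9.8
```

View pics/m3.png

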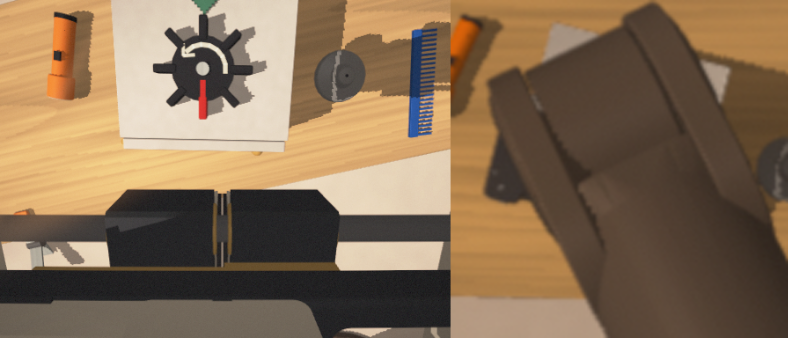

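The door is shut: its edge is flush at m3 (125–285,150). The red tooth still points at the robot, at (203,115), 4 clicks short of the pointer. Next I'll stage the fingertip beside the wheel's -y tooth.

>>> carry_out(
  claw=[0,0,0,0,0,0,0,0],
  delta_pos=[
    [3.17,2.86,0],
    [3.17,2.86,0],
    [0,0,4.0],
    [0,0,4.0],
    [0,0,3.0],
    [0,0,2.0],
    [0,0,0.75],
    [0,0,0],
  ],
  angular=[
    [0,0,0],
    [0,0,0],
    [0,0,0],
    [0,0,0],
    [0,0,0],
    [0,0,0],
    [0,0,0],
    [0,0,0],
  ],
)

```text
clock: 10.6
position: [0.5825, 0.0308, 0.1535]
ee_rot: [3.122, -0.348, -0.003]
force: [0.8, 0.6, 0.4]
width: 0.001
gripper_force: 0.0
```

Run:
```python
from fit import *
q=np.array([.6232,.0997,-.219,.02,0,-3.14]); np.save("q.npy",q)
o=arm.observe(); t=o["position"]; print(o["clock"],t,o["ee_rot"],o["force"],"local",R2(q[2]).T@(t[:2]-q[:2])*1e3)
```

```text
10.6 [0.5825 0.0308 0.1535] [ 3.122  -0.3483 -0.0025] [0.8419 0.5829 0.401 ] local [-24.7879 -76.1487]
```

>>> carry_out(
  claw=[0,0,0,0,0,0,0,0,0,0,0],
  delta_pos=[
    [0,-0.8,0],
    [0,-0.8,0],
    [0.5,0,0],
    [0.5,0,0],
    [0.5,0,0],
    [0.5,0,0],
    [0.5,0,0],
    [0.5,0,0],
    [0.5,0,0],
    [0,0,0],
    [0,0,0],
  ],
  angular=[
    [0,0,0],
    [0,0,0],
    [0,0,0],
    [0,0,0],
    [0,0,0],
    [0,0,0],
    [0,0,0],
    [0,0,0],
    [0,0,0],
    [0,0,0],
    [0,0,0],
  ],
)

```text
clock: 11.7
position: [0.6218, 0.0378, 0.1544]
ee_rot: [3.122, -0.35, 0.003]
force: [4.6, -1.0, -0.5]
width: 0.004
gripper_force: 2.5
```

>>> carry_out(
  claw=[0,0,0,0,0],
  delta_pos=[
    [0,0.8,0],
    [0,0.8,0],
    [-1.75,0,0],
    [-1.75,0,0],
    [0,0,0],
  ],
  angular=[
    [0,0,0],
    [0,0,0],
    [0,0,0],
    [0,0,0],
    [0,0,0],
  ],
)

```text
clock: 12.2
position: [0.5804, 0.0309, 0.1541]
ee_rot: [3.122, -0.347, -0.003]
force: [-0.7, -0.3, 0.4]
width: 0.005
gripper_force: 0.0
```

Run:
```python
from fit import *
q=np.load("q.npy")
o=arm.observe(); t=o["position"]; print(o["clock"],t,o["force"],"local",R2(q[2]).T@(t[:2]-q[:2])*1e3)
P=snap("4"); 
for n,p in P.items():
  for l in("wheel_hub","red_tip"):
    for f in arm.place_of(l,p)[:1]:
        w=atz(ray(p,f["centre"]),.167); print(n,l,f["conf"],np.array(f["centre"])*[512,384],"local",R2(q[2]).T@(w[:2]-q[:2])*1e3)
s=cv2.resize(P["scene"]["frame"][150:250,190:310],(480,400),interpolation=cv2.INTER_CUBIC)
m=np.hstack([s,cv2.resize(P["wrist"]["frame"],None,fx=.62,fy=1.0417)]); cv2.imwrite("pics/m4.png",m[...,::-1])
```

```text
12.2 [0.5804 0.0309 0.1541] [-0.7077 -0.339   0.4284] local [-26.8138 -76.4902]
scene wheel_hub 0.83 [243.9168 195.1872] local [-3.8582 -0.7788]
scene red_tip 0.74 [226.9184 212.5056] local [77.1288 29.643 ]
top wheel_hub 0.75 [197.376  147.1872] local [ -5.0204 175.6609]
top red_tip 0.74 [267.7248 160.8192] local [ 2.3799 -3.8178]
wrist wheel_hub 0.61 [ 85.4016 200.2176] local [-1.631   1.9007]
wrist red_tip 0.2 [165.6832 150.9888] local [ 21.3163 -37.5333]
```

View pics/m4.png

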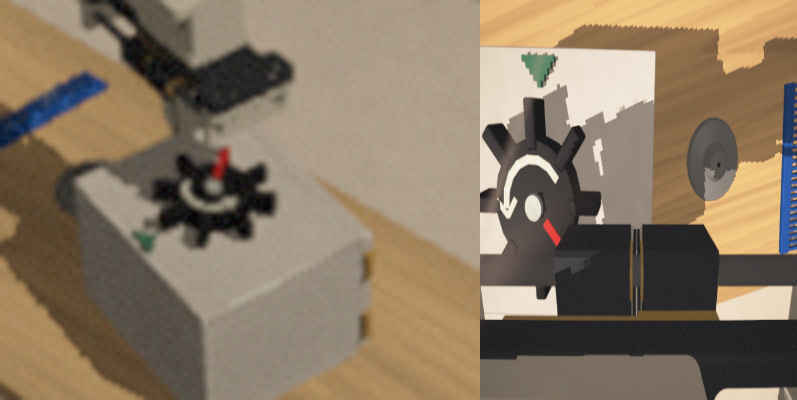

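The wrist half shows the red tooth now pointing to the cabinet's -135° direction (m4 pixel 552,232), with the hub at (533,208). That is exactly one click. I'll repeat the same flick.

>>> carry_out(
  claw=[0,0,0,0,0,0,0,0,0,0,0,0,0,0,0,0],
  delta_pos=[
    [0,-0.8,0],
    [0,-0.8,0],
    [0.5,0,0],
    [0.5,0,0],
    [0.5,0,0],
    [0.5,0,0],
    [0.5,0,0],
    [0.5,0,0],
    [0.5,0,0],
    [0,0,0],
    [0,0,0],
    [0,0.8,0],
    [0,0.8,0],
    [-1.75,0,0],
    [-1.75,0,0],
    [0,0,0],
  ],
  angular=[
    [0,0,0],
    [0,0,0],
    [0,0,0],
    [0,0,0],
    [0,0,0],
    [0,0,0],
    [0,0,0],
    [0,0,0],
    [0,0,0],
    [0,0,0],
    [0,0,0],
    [0,0,0],
    [0,0,0],
    [0,0,0],
    [0,0,0],
    [0,0,0],
  ],
)

```text
clock: 14.25
position: [0.5804, 0.0309, 0.1542]
ee_rot: [3.122, -0.347, -0.003]
force: [0.6, 1.3, 0.5]
width: 0.007
gripper_force: 0.0
```

```bash
cat > red.py <<'E'
from fit import *
def red(tag):
    q=np.load("q.npy"); o=arm.observe(); t=o["position"]; print(o["clock"],t,"local",R2(q[2]).T@(t[:2]-q[:2])*1e3)
    for n in("wrist","scene"):
        p=arm.get_image(n); save(p,n+tag+".png"); f=p["frame"].astype(int)
        m=(f[...,0]>110)&(f[...,1]<60)&(f[...,2]<70)
        box=proj(p,[np.r_[R2(q[2])@v+q[:2],.167] for v in np.array([(-1,-1),(-1,1),(1,1),(1,-1)])*.05])
        k=np.zeros(m.shape,np.uint8); cv2.fillConvexPoly(k,box.astype(np.int32),1); m&=k>0
        ys,xs=np.nonzero(m)
        if len(xs)>5:
            w=[R2(q[2]).T@(atz(ray(p,(x/512,y/384)),.167)[:2]-q[:2])*1e3 for x,y in zip(xs,ys)]
            c=np.mean(w,0); print(n,len(xs),"red centroid local mm",c,"deg",np.degrees(np.arctan2(c[1],c[0])))
        else: print(n,"no red")
E
python3 -c "from red import *; red('5')"
```

```text
14.25 [0.5804 0.0309 0.1542] local [-26.8243 -76.4972]
wrist 888 red centroid local mm [  0.8261 -38.1119] deg -88.75832032781784
scene 10 red centroid local mm [  1.0562 -20.443 ] deg -87.04249015453696
```

Red is at -90°, so two clicks are done and two remain.

>>> carry_out(
  claw=[0,0,0,0,0,0,0,0,0,0,0,0,0,0,0,0],
  delta_pos=[
    [0,-0.8,0],
    [0,-0.8,0],
    [0.5,0,0],
    [0.5,0,0],
    [0.5,0,0],
    [0.5,0,0],
    [0.5,0,0],
    [0.5,0,0],
    [0.5,0,0],
    [0,0,0],
    [0,0,0],
    [0,0.8,0],
    [0,0.8,0],
    [-1.75,0,0],
    [-1.75,0,0],
    [0,0,0],
  ],
  angular=[
    [0,0,0],
    [0,0,0],
    [0,0,0],
    [0,0,0],
    [0,0,0],
    [0,0,0],
    [0,0,0],
    [0,0,0],
    [0,0,0],
    [0,0,0],
    [0,0,0],
    [0,0,0],
    [0,0,0],
    [0,0,0],
    [0,0,0],
    [0,0,0],
  ],
)

```text
clock: 15.95
position: [0.5804, 0.0308, 0.1542]
ee_rot: [3.121, -0.347, -0.003]
force: [-0.2, 0.7, 0.1]
width: 0.008
gripper_force: 0.0
```

```bash
python3 -c "from red import *; red('6')"
```

```text
15.95 [0.5804 0.0308 0.1542] local [-26.7943 -76.5335]
wrist 451 red centroid local mm [ 25.8713 -28.7009] deg -47.96819201305718
scene 24 red centroid local mm [ 26.3974 -19.1151] deg -35.90940241036986
```

Red is at -45°, one click short. I'll do the last flick and then lift well clear.

>>> carry_out(
  claw=[0,0,0,0,0,0,0,0,0,0,0,0,0,0,0,0,0,0,0,0],
  delta_pos=[
    [0,-0.8,0],
    [0,-0.8,0],
    [0.5,0,0],
    [0.5,0,0],
    [0.5,0,0],
    [0.5,0,0],
    [0.5,0,0],
    [0.5,0,0],
    [0.5,0,0],
    [0,0,0],
    [0,0,0],
    [0,0.8,0],
    [0,0.8,0],
    [0,0,-3],
    [0,0,-4],
    [0,0,-4],
    [-3,-2,-3],
    [-3,-2,0],
    [-2,-2,0],
    [0,0,0],
  ],
  angular=[
    [0,0,0],
    [0,0,0],
    [0,0,0],
    [0,0,0],
    [0,0,0],
    [0,0,0],
    [0,0,0],
    [0,0,0],
    [0,0,0],
    [0,0,0],
    [0,0,0],
    [0,0,0],
    [0,0,0],
    [0,0,0],
    [0,0,0],
    [0,0,0],
    [0,0,0],
    [0,0,0],
    [0,0,0],
    [0,0,0],
  ],
)

```text
clock: 18.05
position: [0.5493, 0.103, 0.2951]
ee_rot: [-3.122, 0.339, 0.0]
force: [0.1, 0.4, 0.0]
width: 0.004
gripper_force: 0.0
```

```bash
python3 -c "from red import *; red('7')"
```

```text
18.05 [0.5493 0.103  0.2951] local [-72.8321 -12.7833]
wrist 360 red centroid local mm [28.4431 -1.3891] deg -2.7959338675951195
scene 38 red centroid local mm [37.8428  6.536 ] deg 9.799186714492022
```

View pics/wrist7.png

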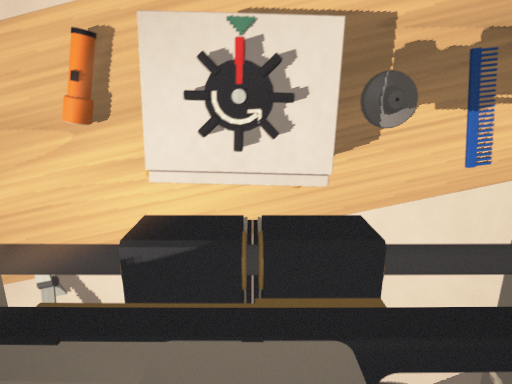

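The red tooth (240,40) sits at the green pointer (241,22). The door is flush along the front (150–328,180), and the gripper is clear of everything.

```bash
python3 -c "
from cell import arm
print(arm.sign_off())"
```

```text
the job is handed in; nothing more can be done
None
```

I pushed the door shut, turned the wheel four clicks anticlockwise so the red tooth rests at the green pointer, and handed the job in at about 18 s with the arm clear of everything.

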